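# Load the pill dispenser and hold its key switch

## Robot

A 7-joint arm with a two-finger parallel gripper is mounted at the origin on a cart in front of the work surface, level with it; the furniture and walls round the work are solid. World frame = base frame: x ahead of the robot, y to its left, z up, the work surface at z = 0. Lengths are in m, angles in rad, forces in N, time in s.
With the tool pointing down it reaches from about 0.425 to 0.875 m from the base axis. Payload 8.4 kg.
Tool frame: the origin (TCP) lies on the centre line of the jaws, within the pads' length; the fingertips stand 11 mm ahead of it and the grasp point (between the pads) lies 8 mm behind it (env.finger_overhang is the distance from the TCP to the fingertips, in m); z points along the fingers, y is the line along which they close (so a half turn about z gives the same grasp; the last joint's range is limited). The gripper opens to 85 mm and grips with 20 to 120 N. Pads are 22 mm wide; open, the fingers measure 114 mm over their backs; the gripper's body (76 mm by 85 mm) begins 54 mm behind the grasp point. The pads swing forward as they close: fully open they stand 13 mm farther back than shut.
Start: joints at [-1.225, 0.333, 0.04, 1.465, -0.013, 1.343, -0.059], TCP at [0.28, 0.587, 0.242] pointing down, gripper open.
Joint ranges: [-2.58, 2.58], [-0.38, 2.09], [-1.3, 1.39], [0.25, 2.4], [-1.5, 4.64], [0.08, 2.09], [-2.65, 2.65]. Speed limits (rad/s): [2.22, 2.22, 2.79, 2.79, 3.14, 3.14, 3.14].

## Interface

Orientations are given as a rotation vector (axis times angle).
In Python, from cell import monitor, vision, ticket, nets, env gives the robot as it stands.
- The arm moves only by the tool arm_command, never from a script. Its argument "increments" is text: rows parted by semicolons, each of 7 numbers parted by spaces: the finger opening in cm, from 0 to 8.54, then the shift along the tool's x, y, z in cm, then the turn, a rotation vector about the tool's x, y, z in rad. A call has exactly 10 rows; each row is the pose to reach, as a shift and turn from the pose commanded when the call began, along the tool's axes at that moment; what a row does not reach only later rows make up. A row lasts 1/10 s, in which the tool goes at most 50 mm and 8.59 degrees, less where a joint would pass 70% of its speed; a pose out of reach is approached as far as the arm can. A call with a gripper value outside its range is refused whole. The fingers move at their own pace and stop on an object; "squeeze" is the grip in N (left out, the last holds). Time passes only in rows, so rows that repeat a pose let the fingers close, or fill a call up. It gives the time, the measured TCP pose, the force, the opening and the grip force at its end, in the units of the state.
- monitor.state(): the state, without advancing time (a new reading comes with each control period).
- vision.read_camera(name): name is "scene" or "top" or "wrist"; returns a dict with "img" (384x512x3 uint8, red, green, blue), "fx", "fy", "cx", "cy" (pixels), "k1" (the pictures are not rectified: a ray, as slopes to the right and down, at radius r is drawn at 1 + k1 r^2 times it, then the intrinsics apply), "rvec" (rotation vector, rad) and "tvec" (3), from world to camera coordinates, as OpenCV has them. Camera axes: x right, y down, z forward; pixel columns grow to the right and rows downward; lengths in m; the calibration is good to about 2 mm. A picture is of the moment at which its call begins. There is no depth.
- ticket.sign_off(): hands the job in; it is judged then, once.
Trained networks look in a picture, given as the dict that the camera call returned (one of the last four; its "shot" number tells which), for a name from the list of things; names that differ only in an ending like _2 or _b are one class to them, and where a whole thing is asked for, a point or a joint stands for the part that bears it (a point fixed in the world has none). Each returns a list of dicts, best first, with "confidence" (0 to 1); they miss things now and then, are a little off and sometimes report something else, mostly with a low value. They report only what shows in the picture. A call takes as long as a camera call.
- nets.find_in(picture, target): "extent" ([centre column, centre row, width, height] in pixels, round what is visible of it).
- nets.pinpoint(picture, target): "position" ([column, row] in pixels: a listed point, or the origin of a listed thing).
The state is a dict: "time": time; "qpos": joint angles; "dq": joint speeds; "tau": joint torques, N m; "ee_pos": TCP position; "ee_rot": TCP orientation; "force": force on the tool from outside, world axes, zero at the start; "torque": the same for the moment, N m; "gripper_width": finger opening in m; "grip_force": force on a finger pad.
Only numpy, scipy, OpenCV 4.12 (cv2) and the standard library are available. Lean on these libraries where they do the work, as an engineer would, in place of code of your own. Each camera call takes 0.05 s, during which the arm holds its last target. There are 200 camera calls.

## Task

Slide the pill cassette along the dispenser's rail until it clicks home against the stop. Then take the key with the round head out of the wooden block, work it past the sticky pins until it is all the way in the dispenser's lock, turn it a quarter turn clockwise to its stop, and finish while still gripping the key and holding it turned, because the lock springs back. Leave the square-headed key in its block and do not push the other things about.

Things in the scene. Friction and masses are not known exactly. Their poses are not given: they have to be found in the camera images.
- dispenser: Fixed grey dock. Origin on the worktop under the middle of the rail; x along the rail in the sliding direction, z up. Base plate x -115 to 115, y -128 to 46 mm, top at z = 12 mm. Rail on it: see rail_entry, seat. Beside the rail a white lock tower 60 x 60 mm, centred at x 30, y -94, its top 58 mm above the plate, black display on its -x face, lock in its top.
- rail_entry (a point): Middle of the rail's open, flared end on the plate (dispenser frame -22, 0, 12 mm); axes as the dispenser. Before it the plate is bare for 93 mm (towards -x). Two aluminium side rails run from here to x = 105: walls 63 mm apart from x = -5 on, with lips overhanging inward to y = +-25, from 7.5 to 10.5 mm above the plate.
- seat (a point): Point on the plate between the rails (dispenser frame 58, 0, 12 mm), axes as the dispenser; the cassette's origin lies here when it is clicked home, its front then 1 mm from the end stop.
- cassette: Loose white box with 2 rows of 4 grey lids, 90 long (x) x 46 wide (y) x 56 mm high, 0.13 to 0.25 kg, on a foot flange 60 wide, 5 thick; its tapered +x end enters first, pointing along the dispenser's +x. Origin: centre of underside, z up. Under the lips the flange has 1.5 mm play each side, 2.5 mm in height. Groove for the detent across the underside at x = -20. Grey pull tab on the -x end.
- detent (a joint): Sprung steel ball in the plate under the rail: 0 or slightly below = up (about 2.5 mm above the plate), grows to between 0.0005 and 0.002 m while the cassette's flange rides over it, springs back to 0 or below when the cassette is home. Riding over it takes less than 10 N along the rail.
- round_key: Round-headed key, upright in the wooden block. Origin: centre of the blade's tip; z up to the head, x along the blade's width, y its thickness. Steel blade 12 x 4 mm, 28 mm long to the shoulder, last 10 mm tapered; shoulder 18 x 9 mm, z = 28 to 32; black head 8 mm thick (y), 30 mm across, z = 40 to 70. Either way round fits the lock. 30 g.
- round_key_bow (a point): Middle of the round head, 55 mm above the blade's tip; axes as the key.
- square_key: The same key but with a 30 x 30 mm square head; stays in the block.
- key_block: Fixed wooden block 116 (x) x 56 (y) x 40 mm high, origin at the centre of its underside. Two upright slots at x = +-32 mm; a key stands in each, shoulder on the block's top, blade width along the block's x (tip 12 mm, middle of head 67 mm above the worktop). Which key is in which slot varies.
- lock_face (a point): Centre of the keyhole in the lock's face, 73 mm above the worktop, axes as the dispenser. Straight-down slot 13.6 x 5.6 mm, 34 deep, long side along the dispenser's x at rest. Fully in, the key's shoulder rests on this face, its tip 28 mm below. Two sprung sticky pins, 9 and 16 mm down, resist: push steadily (about 10 N), or with a slight wiggle.
- plug (a joint): Turn of the lock in rad, 0 at rest, grows clockwise seen from above, stop at 1.5. A weak spring (0.03 to 0.06 N m) returns it when let go. The key has about 0.13 rad of play in the slot, so turn the key a little farther than the lock has to go.
- lemon: Bystander: yellow lemon, 83 x 58 x 58 mm, on the right.
- tuna: Bystander: flat food tin, 86 mm across, 40 mm high, left of the dispenser.
- tea_light: Bystander: small tea light, 38 mm across, 15 mm high, between the dispenser, the cassette and the key block.

How it is judged:
By the outcome, as a careful person would: the job done as asked, in the order asked, and still so for the second after the job is handed in, while the arm keeps its last pose, push and grip.
It also fails if it takes over 67 s, if anything falls off the work surface, if the arm or the gripper's body presses on something with over 40 N, if the wrist force passes 120 N, or if a joint passes its speed limit or range.

## Working session

There is one attempt and no reset: what is moved stays moved. The work goes in short steps, Python scripts to look and compute and a tool call to move; the robot and the scene stay as the last step left them, time stands still between calls to the robot, and variables do not carry over. Pictures are saved under pics/ and viewed, at most 10 in all, crops included, and the job is handed in when it is done.

Besides the shell and the picture viewer there is one more tool, called as a command line: name --argument value ..., lists and objects as JSON in quotes. arm_command: Moves the arm, as the interface text tells. Its arguments: {"type":"object","properties":{"increments":{"type":"string"},"squeeze":{"type":"number"}},"required":["increments"]}

```bash
ls; mkdir -p pics; cat > h.py <<'E'
import numpy as np, cv2
from scipy.spatial.transform import Rotation as R
from cell import monitor, vision, ticket, nets, env
def ray(p,uv):
    x=(uv[0]-p['cx'])/p['fx']; y=(uv[1]-p['cy'])/p['fy']
    d=np.hypot(x,y); r=d
    for _ in range(20): r=d/(1+p['k1']*r*r)
    s=r/d if d>0 else 1
    M=R.from_rotvec(np.ravel(p['rvec'])).as_matrix(); t=np.ravel(p['tvec'])
    return -M.T@t, M.T@np.array([x*s,y*s,1])
def atz(p,uv,z):
    c,d=ray(p,uv); return c+d*(z-c[2])/d[2]
def proj(p,X):
    M=R.from_rotvec(np.ravel(p['rvec'])).as_matrix()
    q=M@np.asarray(X)+np.ravel(p['tvec']); x,y=q[:2]/q[2]; k=1+p['k1']*(x*x+y*y)
    return np.array([p['cx']+p['fx']*x*k,p['cy']+p['fy']*y*k])
def snap(n,f=None):
    p=vision.read_camera(n)
    if f: cv2.imwrite('pics/'+f,p['img'][:,:,::-1])
    return p
E
cat > a.py <<'E'
from h import *
np.set_printoptions(precision=4,suppress=True)
Z=dict(dispenser=0,rail_entry=.012,seat=.012,cassette=.012,round_key=.012,round_key_bow=.067,square_key=.012,key_block=0,lock_face=.073,lemon=.029,tuna=0,tea_light=0)
ps={}
for c in('top','scene'):
    p=snap(c,c+'0.png'); print(c,ray(p,(256,192)))
    for n,z in Z.items():
        for r in nets.pinpoint(p,n)[:2]:print(n,'%.2f'%r['confidence'],np.round(r['position'],1),atz(p,r['position'],z))
a,b=(cv2.imread('pics/%s0.png'%c) for c in('top','scene'))
cv2.imwrite('pics/both.png',cv2.resize(np.vstack([a,b]),None,fx=.78,fy=.78))
s=monitor.state();print(s,env.finger_overhang)
E
python3 a.py
```

```text
pics
top (array([0.3879, 0.0017, 1.1591]), array([ 0.1175, -0.007 , -0.9931]))
dispenser 0.84 [208.9 181.7] [0.5531 0.1318 0.    ]
dispenser 0.57 [205.7 161.6] [0.6125 0.1428 0.    ]
rail_entry 0.94 [207.7 187.8] [0.5335 0.1334 0.012 ]
seat 0.64 [205.6 160.5] [0.6134 0.1418 0.012 ]
cassette 0.76 [318.3 219.6] [ 0.4468 -0.1865  0.012 ]
cassette 0.57 [318.9 157.8] [ 0.6273 -0.1885  0.012 ]
round_key 0.74 [206.8 161. ] [0.612  0.1382 0.012 ]
round_key 0.41 [342.1 164.2] [ 0.6094 -0.256   0.012 ]
round_key_bow 0.50 [343.9 159.9] [ 0.611  -0.2488  0.067 ]
square_key 0.67 [207.1 184.8] [0.5422 0.1354 0.012 ]
square_key 0.43 [319.4 157.1] [ 0.6294 -0.1899  0.012 ]
key_block 0.80 [331.1 163.1] [ 0.6145 -0.2264  0.    ]
lock_face 0.71 [330.4 161.4] [ 0.6049 -0.2101  0.073 ]
lock_face 0.67 [235.4 159.7] [0.6052 0.0524 0.073 ]
lemon 0.97 [373.7 192.1] [ 0.5269 -0.3414  0.029 ]
tuna 0.69 [139.1 224.3] [0.4259 0.328  0.    ]
tea_light 0.45 [283.4 184.8] [ 0.5476 -0.0863  0.    ]
scene (array([ 0.0391, -0.5119,  0.7306]), array([ 0.5101,  0.5208, -0.6848]))
dispenser 0.77 [226.4 182.2] [0.5509 0.1
[... 454 characters left out ...]
e 0.73 [260.1 166.5] [0.6081 0.0531 0.073 ]
lemon 0.88 [367.6 295.9] [ 0.508  -0.3642  0.029 ]
tuna 0.87 [155.2 168.9] [0.4366 0.3283 0.    ]
tea_light 0.73 [282.1 225.3] [ 0.5442 -0.0924 -0.    ]
{'time': 1.3, 'qpos': array([-1.2252,  0.3332,  0.0399,  1.4654, -0.0134,  1.3433, -0.0585]), 'dq': array([ 0.0001, -0.0005,  0.0009,  0.0012, -0.0011, -0.0004,  0.0018]), 'tau': array([ -0.0002, -65.8306,   1.3629, -40.5822,   0.0167,   0.003 ,
        -0.    ]), 'ee_pos': array([0.2796, 0.5867, 0.2423]), 'ee_rot': array([-0.6929, -3.0642,  0.0001]), 'force': array([ 0.5802,  0.0639, -0.594 ]), 'torque': array([0.0001, 0.0591, 0.0164]), 'grip_force': 0.0, 'gripper_width': 0.0853411618650279} 0.011
```

View pics/both.png

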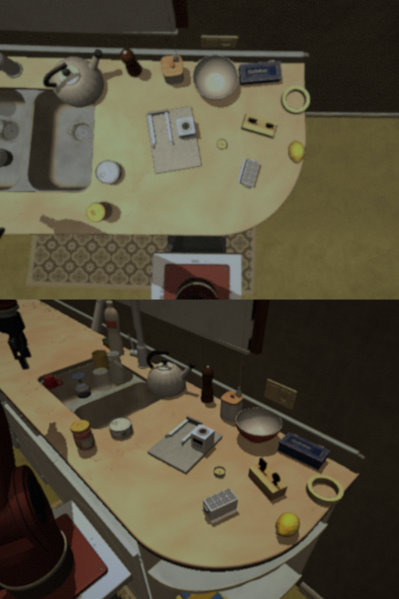

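```bash
python3 - <<'E'
import cv2,numpy as np
a=cv2.imread('pics/top0.png')[125:255,175:400]; b=cv2.imread('pics/scene0.png')[130:330,170:430]
f=lambda i,w,h:cv2.convertScaleAbs(cv2.resize(i,(w,h),interpolation=cv2.INTER_CUBIC),alpha=1.5)
cv2.imwrite('pics/c1.png',f(a,788,455)); cv2.imwrite('pics/c2.png',f(b,780,600))
E
```

```text
(no output)
```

View pics/c1.png

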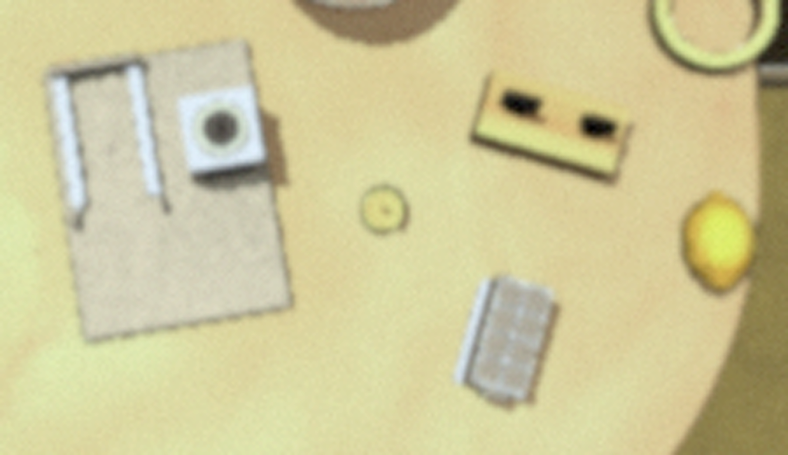

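View pics/c2.png

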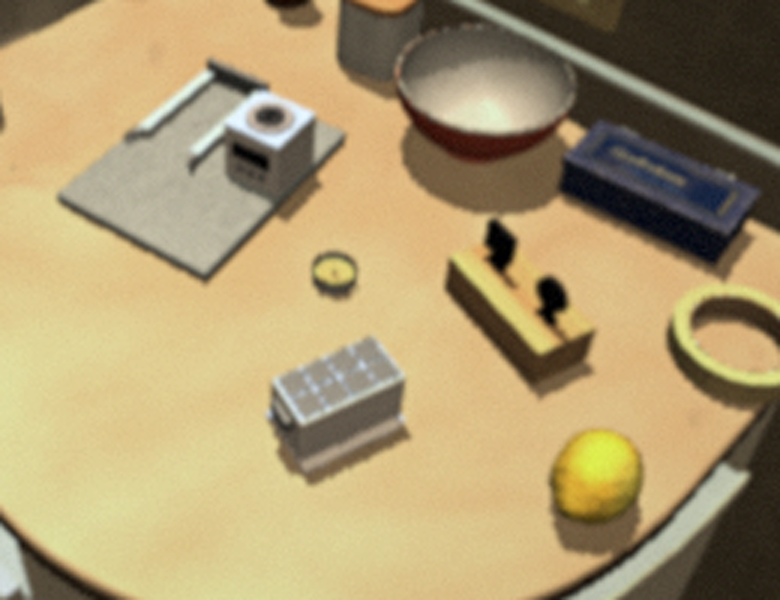

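```bash
cat >> h.py <<'E'
def fit2(model,world):
    m=np.asarray(model)[:,:2];w=np.asarray(world)[:,:2]
    a=m-m.mean(0);b=w-w.mean(0)
    th=np.arctan2((a[:,0]*b[:,1]-a[:,1]*b[:,0]).sum(),(a*b).sum())
    c,s=np.cos(th),np.sin(th);Q=np.array([[c,-s],[s,c]])
    t=w.mean(0)-Q@m.mean(0); return t,th,np.abs(m@Q.T+t-w).max()
def goto(pos,yaw):
    "TCP to pos, tool down, finger closing line (tool y) along world yaw (mod pi)"
    s=monitor.state(); R0=R.from_rotvec(s['ee_rot']); best=None
    for k in(0,1):
        y=yaw+k*np.pi; Y=np.array([np.cos(y),np.sin(y),0]);Zd=np.array([0,0,-1.])
        R1=R.from_matrix(np.c_[np.cross(Y,Zd),Y,Zd]); rv=(R0.inv()*R1).as_rotvec()
        if best is None or np.linalg.norm(rv)<np.linalg.norm(best): best=rv
    d=R0.inv().apply(np.asarray(pos)-s['ee_pos'])*100
    print('t %.2f q7 %.2f pos'%(s['time'],s['qpos'][6]),np.round(s['ee_pos'],4),'INC',np.round(d,2),np.round(best,3))
E
cat > b.py <<'E'
from h import *
np.set_printoptions(precision=4,suppress=True)
p=snap('top')
def w(xy,z): return atz(p,((xy[0]+.5)/3.5-.5+175,(xy[1]+.5)/3.5-.5+125),z)
C=[(85,340),(292,305),(243,42),(47,72)]
print('disp',fit2([(-.115,.046),(-.115,-.128),(.115,-.128),(.115,.046)],[w(c,.012) for c in C]))
C=[(490,280),(552,288),(528,400),(470,385)]
print('cas',fit2([(.045,.023),(.045,-.023),(-.045,-.023),(-.045,.023)],[w(c,.056) for c in C]))
a,b=w((520,103),.070),w((598,127),.070);print('keys sq,rd',a,b,np.linalg.norm(a-b),np.degrees(np.arctan2(*(b-a)[[1,0]])))
print('lock',w((221,127),.073)); M=R.from_rotvec(monitor.state()['ee_rot']).as_matrix();print(M)
goto((.447,-.187,.25),np.radians(-15+90))
E
python3 b.py
```

```text
disp (array([0.554 , 0.1322]), np.float64(0.182940264530541), np.float64(0.004371868139556312))
cas (array([ 0.4402, -0.1849]), np.float64(-0.19604778237330167), np.float64(0.0029810056036826404))
keys sq,rd [ 0.6259 -0.1908  0.07  ] [ 0.6075 -0.2525  0.07  ] 0.06432048519359793 -106.55499380396313
lock [0.6019 0.0457 0.073 ]
[[-0.9027  0.4303  0.    ]
 [ 0.4303  0.9027  0.    ]
 [-0.      0.     -1.    ]]
t 1.35 q7 -0.06 pos [0.2797 0.5867 0.2423] INC [-48.4  -62.64  -0.77] [ 0.     0.    -0.183]
```

arm_command --increments "8.5 -6 -4.6 0 0 0 0; 8.5 -12 -9 0 0 0 0; 8.5 -18 -14 0 0 0 -0.1; 8.5 -24 -18.5 0 0 0 -0.15; 8.5 -30 -23 0 0 0 -0.18; 8.5 -33 -29 -0.7 0 0 -0.18; 8.5 -36 -36 -0.7 0 0 -0.18; 8.5 -40 -44 -0.7 0 0 -0.18; 8.5 -44 -53 -0.7 0 0 -0.18; 8.5 -48.4 -62.6 -0.7 0 0 -0.18"

```text
time: 2.35
ee_pos: [0.4315, 0.116, 0.2473]
ee_rot: [0.415, 3.114, 0.001]
force: [0.4, 0.2, 1.8]
gripper_width: 0.0851
grip_force: 0.0
```

arm_command --increments "8.5 0 0 0 0 0 0; 8.5 0 0 0 0 0 0; 8.5 0 0 0 0 0 0; 8.5 0 0 0 0 0 0; 8.5 0 0 0 0 0 0; 8.5 0 0 0 0 0 0; 8.5 0 0 0 0 0 0; 8.5 0 0 0 0 0 0; 8.5 0 0 0 0 0 0; 8.5 0 0 0 0 0 0"

```text
time: 3.35
ee_pos: [0.4315, 0.1181, 0.247]
ee_rot: [-0.415, -3.114, 0.0]
force: [-0.1, -1.0, -0.1]
gripper_width: 0.0853
grip_force: 0.0
```

```bash
cat > c.py <<'E'
from h import *
goto((.447,-.187,.25),np.radians(-13+90))
p=snap('wrist','w1.png')
for n in('cassette',):
  for z in (0,):
    for r in nets.pinpoint(p,n)[:2]:print(n,r['confidence'],r['position'],atz(p,r['position'],z))
print(ray(p,(256,192)))
cv2.imwrite('pics/w1.png',cv2.convertScaleAbs(p['img'][:,:,::-1],alpha=1.5))
E
python3 c.py
```

```text
t 3.35 q7 0.90 pos [0.4315 0.1181 0.247 ] INC [ -9.49 -29.04  -0.29] [-0.    -0.    -0.038]
cassette 0.91 [52.4, 229.3] [ 0.44614621 -0.18845661  0.        ]
(array([0.36539985, 0.13727623, 0.37835373]), array([ 0.26462042, -0.05983391, -0.96256012]))
```

View pics/w1.png

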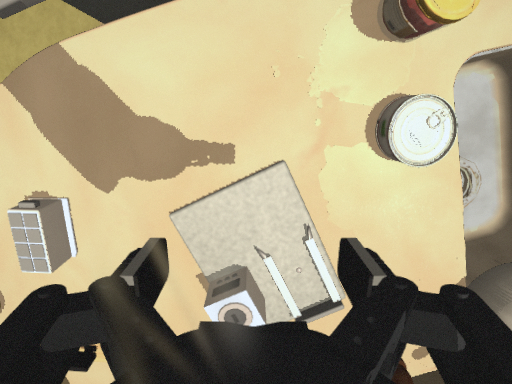

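```bash
cat > d.py <<'E'
from h import *
np.set_printoptions(precision=4,suppress=True)
p=snap('wrist')
for n,z in(('rail_entry',.012),('seat',.012),('lock_face',.073),('dispenser',0)):
    for r in nets.pinpoint(p,n)[:1]:print(n,r['confidence'],r['position'],atz(p,r['position'],z))
W=[atz(p,u,z) for u,z in(((285.5,161.5),.012),((170,212),.012))]
v=W[0]-W[1];print('plate edge',W,np.linalg.norm(v),'yaw',np.arctan2(-v[0],v[1]))
for t,th in(((.554,.1322),.183),((.5535,.131),.17)):
    c,s=np.cos(th),np.sin(th)
    print(th,[np.round(proj(p,[t[0]+c*x-s*y,t[1]+s*x+c*y,z]),0) for x,y,z in((-.115,.046,.012),(-.115,-.128,.012),(-.022,0,.012),(.058,0,.012),(.030,-.094,.073))])
C=[(9,211),(46,203),(54,272),(17,272)]
# cassette top corners: near end right(+y), etc
Wc=[atz(p,u,.056) for u in((43,210),(8,213),(21,272),(50,272))]
print('cas',fit2([(-.045,.023),(-.045,-.023),(.045,-.023),(.045,.023)],Wc),Wc)
goto((.47,-.185,.2),np.radians(-13+90))
E
python3 d.py
```

```text
rail_entry 0.93 [278.4, 231.1] [0.5276 0.1296 0.012 ]
seat 0.71 [303.1, 276.6] [0.6062 0.1472 0.012 ]
lock_face 0.67 [233.6, 317.7] [0.6014 0.0482 0.073 ]
dispenser 0.69 [289.6, 246.4] [0.5603 0.1393 0.    ]
plate edge [array([0.437 , 0.1612, 0.012 ]), array([ 0.4628, -0.0043,  0.012 ])] 0.167478345070071 yaw 0.1548108128651946
0.183 [array([281., 159.]), array([163., 215.]), array([278., 234.]), array([301., 280.]), array([231., 318.])]
0.17 [array([281., 159.]), array([163., 213.]), array([277., 234.]), array([299., 280.]), array([229., 317.])]
cas (array([ 0.4436, -0.1795]), np.float64(-0.3072686140116191), np.float64(0.005204134955793582)) [array([ 0.4077, -0.1407,  0.056 ]), array([ 0.399 , -0.1899,  0.056 ]), array([ 0.4791, -0.2147,  0.056 ]), array([ 0.4887, -0.1725,  0.056 ])]
t 3.70 q7 0.90 pos [0.4315 0.1181 0.2471] INC [-11.65 -28.25   4.71] [ 0.    -0.    -0.038]
```

arm_command --increments "8.5 -1.6 -4.8 0.4 0 0 0; 8.5 -3.2 -9.6 0.8 0 0 0; 8.5 -4.8 -14.4 1.2 0 0 0; 8.5 -6.4 -19.2 1.6 0 0 -0.02; 8.5 -8 -24 2 0 0 -0.04; 8.5 -9.5 -29 2.5 0 0 -0.04; 8.5 -9.5 -29 2.5 0 0 -0.04; 8.5 -9.5 -29 2.5 0 0 -0.04; 8.5 -9.5 -29 2.5 0 0 -0.04; 8.5 -9.5 -29 2.5 0 0 -0.04"

```text
time: 4.7
ee_pos: [0.4476, -0.185, 0.222]
ee_rot: [-0.348, -3.122, -0.001]
force: [0.7, 0.4, 0.5]
gripper_width: 0.0853
grip_force: 0.0
```

```bash
cat > e.py <<'E'
from h import *
np.set_printoptions(precision=4,suppress=True)
p=snap('wrist')
for r in nets.pinpoint(p,'cassette')[:1]:print(r['confidence'],r['position'],atz(p,r['position'],0))
cv2.imwrite('pics/w2.png',cv2.convertScaleAbs(p['img'][:,:,::-1],alpha=1.3))
goto((.445,-.187,.12),np.radians(-14+90))
E
python3 e.py
```

```text
0.91 [251.6, 164.9] [ 0.4438 -0.1842  0.    ]
t 4.80 q7 1.64 pos [ 0.4475 -0.1854  0.2221] INC [ 0.21 -0.22 10.21] [0.    0.    0.022]
```

View pics/w2.png

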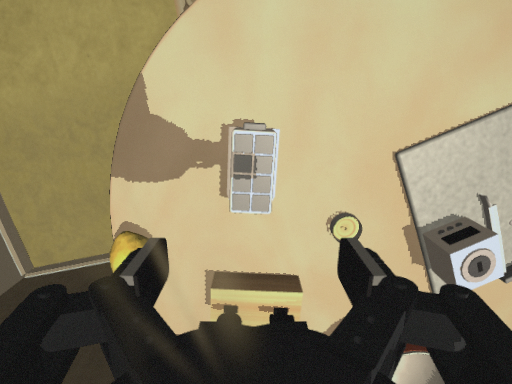

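```bash
python3 - <<'E'
from h import *
p=snap('wrist')
print(fit2([(-.045,-.023),(-.045,.023),(.045,-.023),(.045,.023)],[atz(p,u,.056) for u in((229,128),(275,129),(230,213),(271,214))]))
goto((.444,-.1845,.037),np.radians(-13+90))
E
```

```text
(array([ 0.44167131, -0.1842325 ]), np.float64(-0.24238699546594442), np.float64(0.0007620201242032887))
t 4.85 q7 1.64 pos [ 0.4475 -0.1856  0.2221] INC [ 0.37  0.02 18.51] [0.    0.    0.004]
```

arm_command --increments "8.5 0.5 0 4 0 0 0.02; 8.5 0.5 0 8 0 0 0.02; 8.5 0.5 0 12 0 0 0.02; 8.5 0.5 0 15 0 0 0.02; 8.5 0.5 0 17 0 0 0.02; 8.5 0.5 0 18.4 0 0 0.02; 8.5 0.5 0 18.4 0 0 0.02; 4 0.5 0 18.4 0 0 0.02; 4 0.5 0 18.4 0 0 0.02; 4 0.5 0 18.4 0 0 0.02" --squeeze 40

```text
time: 5.85
ee_pos: [0.4433, -0.1857, 0.0393]
ee_rot: [0.383, 3.116, 0.001]
force: [-3.5, 0.7, 15.6]
gripper_width: 0.0455
grip_force: 38.7
```

arm_command --increments "4 0 0 0 0 0 0; 4 0 0 0 0 0 0; 4 0 0 0 0 0 0; 4 0 0 -1 0 0 0; 4 0 0 -4 0 0 0; 4 0 0 -8 0 0 0; 4 0 0 -10 0 0 0; 4 0 0 -10 0 0 0; 4 0 0 -10 0 0 0; 4 0 0 -10 0 0 0"

```text
time: 6.85
ee_pos: [0.4416, -0.1852, 0.1372]
ee_rot: [-0.383, -3.117, -0.0]
force: [1.0, 0.2, -2.4]
gripper_width: 0.0453
grip_force: 42.0
```

```bash
python3 - <<'E'
from h import *
t=np.array([.554,.1322]);th=.178
Q=np.array([[np.cos(th),-np.sin(th)],[np.sin(th),np.cos(th)]])
x=t+Q@[-.075,0];print(x)
goto((*x,.139),th+np.pi/2)
E
```

```text
[0.48018502 0.11892039]
t 6.85 q7 1.70 pos [ 0.4416 -0.1852  0.1372] INC [ 3.63 30.44 -0.17] [ 0.    -0.001 -0.423]
```

arm_command --increments "4 1.5 4 -3 0 0 -0.1; 4 3 8 -6 0 0 -0.2; 4 4.5 12 -9 0 0 -0.3; 4 6.4 16 -11 0 0 -0.42; 4 6.4 20.5 -11 0 0 -0.42; 4 6.4 20.5 -11 0 0 -0.42; 4 6.4 20.5 -11 0 0 -0.42; 4 6.4 20.5 -11 0 0 -0.42; 4 6.4 20.5 -11 0 0 -0.42; 4 6.4 20.5 -11 0 0 -0.42"

```text
time: 7.85
ee_pos: [0.4298, 0.0279, 0.2477]
ee_rot: [0.272, -3.129, 0.0]
force: [0.4, -0.1, -1.9]
gripper_width: 0.0453
grip_force: 42.3
```

```bash
cat > f.py <<'E'
from h import *
np.set_printoptions(precision=4,suppress=True)
p=snap('wrist')
for n,z in(('rail_entry',.012),('seat',.012),('lock_face',.073)):
    for r in nets.pinpoint(p,n)[:1]:print(n,r['confidence'],np.round(r['position'],1),atz(p,r['position'],z))
cv2.imwrite('pics/w3.png',cv2.resize(cv2.convertScaleAbs(p['img'][:,:,::-1],alpha=1.3),(800,600),interpolation=cv2.INTER_CUBIC))
import pickle;pickle.dump(p,open('w3.pkl','wb'))
print(monitor.state()['ee_pos'],monitor.state()['time'])
E
python3 f.py
```

```text
rail_entry 0.57 [311.8 247.8] [0.5296 0.1303 0.012 ]
seat 0.79 [310.3 297.3] [0.6091 0.1472 0.012 ]
[0.43   0.0285 0.248 ] 8.05
```

View pics/w3.png

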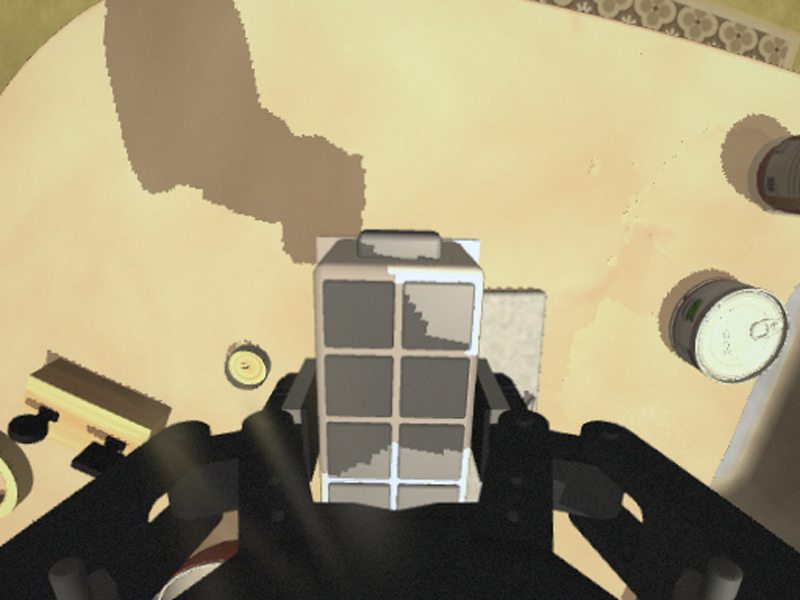

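```bash
cat > g.py <<'E'
from h import *
import pickle
np.set_printoptions(precision=4,suppress=True)
p=pickle.load(open('w3.pkl','rb'))
s=monitor.state()
Mc=R.from_rotvec(np.ravel(p['rvec'])); t3=np.ravel(p['tvec'])
Rt=R.from_rotvec(s['ee_rot']); x=s['ee_pos']
Rct=Mc*Rt; tct=Mc.apply(x)+t3     # tool->cam
def cam(pos,rv):
    Rw=Rct*R.from_rotvec(rv).inv(); q=dict(p); q['rvec']=Rw.as_rotvec(); q['tvec']=tct-Rw.apply(pos); return q
p1=cam([.4315,.1181,.247],[-.415,-3.114,0]);p2=cam([.4475,-.1854,.2221],[-.348,-3.122,-.001])
print('chk',ray(p1,(256,192)))
a,b=[atz(p,np.array(u)*.64-.18,.012) for u in((545,291),(540,410))]
print('w3 +y edge',a,b,np.arctan2(*(b-a)[[1,0]]))
a,b,c=[atz(p2,u,.012) for u in((397,153),(425,275),(511,106))]
print('w2 -y edge',a,b,np.arctan2(*(b-a)[[1,0]]),'near edge',np.arctan2(*(-(c-a)[[0,1]]*[1,-1])),c)
for nm,A,B,z in(('railL inner',(262,252),(297,318),.0225),('near',(170,212),(285.5,161.5),.012),('+y',(285.5,161.5),(312,222),.012)):
    a,b=atz(p1,A,z),atz(p1,B,z);print(nm,a,b,np.arctan2(*(b-a)[[1,0]]))
E
python3 g.py
```

```text
chk (array([0.3656, 0.1366, 0.378 ]), array([ 0.264 , -0.0601, -0.9627]))
w3 +y edge [0.4344 0.158  0.012 ] [0.5438 0.1833 0.012 ] 0.22741051630202305
w2 -y edge [ 0.4654 -0.0112  0.012 ] [0.643  0.0146 0.012 ] 0.14447469155096837 near edge 0.17911033651860306 [0.4381 0.1392 0.012 ]
railL inner [0.5467 0.1003 0.0225] [0.6654 0.1226 0.0225] 0.18555888624833988
near [ 0.4626 -0.0048  0.012 ] [0.437  0.1605 0.012 ] 1.7243456752311288
+y [0.437  0.1605 0.012 ] [0.5267 0.1759 0.012 ] 0.17009769368842642
```

```bash
python3 - <<'E'
from h import *
goto((.484,.1225,.09),.18+np.pi/2)
E
```

```text
t 8.05 q7 1.49 pos [0.43   0.0285 0.248 ] INC [-6.95  8.32 15.8 ] [ 0.    -0.    -0.006]
```

Tool x points back along −rail. Go above, then lower on the next call.

arm_command --increments "4 -1.5 2.5 2 0 0 0; 4 -3 5 4 0 0 0; 4 -5 7 7 0 0 0; 4 -6.9 8.3 11 0 0 0; 4 -6.9 8.3 14.5 0 0 0; 4 -6.9 8.3 17 0 0 0; 4 -6.9 8.3 18.5 0 0 0; 4 -6.9 8.3 19 0 0 0; 4 -6.9 8.3 19.4 0 0 0; 4 -6.9 8.3 19.6 0 0 0"

```text
time: 9.05
ee_pos: [0.4839, 0.1228, 0.0525]
ee_rot: [-0.275, 3.129, 0.001]
force: [-0.8, 0.4, -2.3]
gripper_width: 0.0457
grip_force: 42.3
```

```bash
python3 - <<'E'
from h import *
s=monitor.state();print(s['force'],s['torque']);goto((.484,.1225,.09),.18+np.pi/2)
E
```

```text
[-0.8313305   0.40059787 -2.33455235] [-0.00190592  0.04892257  0.0229113 ]
t 9.05 q7 1.53 pos [0.4839 0.1228 0.0525] INC [-0.   -0.03 -3.75] [ 0.     0.001 -0.005]
```

arm_command --increments "4 0 0 0.12 0 0 0; 4 0 0 0.12 0 0 0; 6.5 0 0 0.12 0 0 0; 7 0 0 0.12 0 0 0; 7 0 0 0.12 0 0 0; 7 0 0 -3 0 0 0; 7 2 -1 -7 0 0 0; 7 4 -3 -11 0 0 0; 7 5 -5 -15 0 0 0; 7 5 -6 -18 0 0 0"

```text
time: 10.05
ee_pos: [0.4442, 0.0529, 0.2347]
ee_rot: [-0.272, 3.128, 0.002]
force: [0.8, 0.7, -0.3]
gripper_width: 0.07
grip_force: 0.0
```

```bash
sed -i "s/w3\./w4./g; s/,('lock_face',.073))/,('lock_face',.073),('cassette',.012))/" f.py; python3 f.py
```

```text
rail_entry 0.81 [296.5 240.9] [0.5323 0.1292 0.012 ]
seat 0.82 [297.1 292.6] [0.6111 0.1477 0.012 ]
lock_face 0.62 [225.9 304.5] [0.6014 0.0493 0.073 ]
cassette 0.71 [301.8 208. ] [0.4857 0.1259 0.012 ]
[0.4444 0.0551 0.2316] 10.3
```

View pics/w4.png

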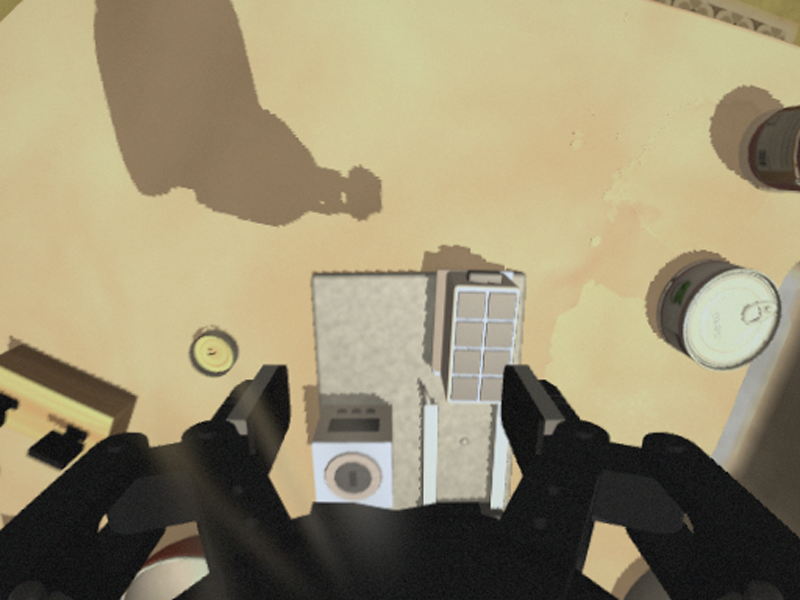

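```bash
python3 - <<'E'
from h import *
import pickle
p=pickle.load(open('w4.pkl','rb'))
th=.178;o=np.array([.553,.135]);Q=np.array([[np.cos(th),-np.sin(th)],[np.sin(th),np.cos(th)]])
def d(u,z): return np.round(((atz(p,np.array(u)*.64-.18,z)[:2]-o)@Q)*1000,1)
for n,u,z in(('lipL',(437.5,430),.0225),('lipL',(436,500),.0225),('lipR',(497,430),.0225),('lipR',(492,500),.0225),('casTopRL',(453,287),.068),('casTopFL',(450,401),.068),('casTopRR',(519,287),.068),('ballTop',(464,441),.0145),('plateRL',(313,271),.012),('plateRR',(524,271),.012),('flangeRL',(438,272),.017),('flFL',(433,402),.017),('lock',(352,478),.073),('towerL',(313,444),.07),('towerR',(391,442),.07)):print(n,d(u,z))
goto((0.4839, 0.1228, 0.0525),.178+np.pi/2)
E
```

```text
lipL [ 23.8 -24.2]
lipL [ 97.6 -23.7]
lipR [24.6 27.4]
lipR [98.6 27.8]
casTopRL [-114.6  -21. ]
casTopFL [-28.7 -20.4]
casTopRR [-114.5   24.1]
ballTop [40.4  0.5]
plateRL [-114.2 -125.5]
plateRR [-113.4   43.1]
flangeRL [-113.9  -26.4]
flFL [ -0.2 -28.2]
lock [ 34.2 -93.9]
towerL [   6.  -122.5]
towerR [  4.3 -63.8]
t 10.30 q7 1.47 pos [0.4444 0.0551 0.2316] INC [-5.08  5.98 17.9 ] [ 0.    -0.    -0.003]
```

arm_command --increments "7 -2.5 3 3 0 0 0; 7 -5.1 6 7 0 0 0; 7 -5.1 6 11 0 0 0; 7 -5.1 6 14.5 0 0 0; 7 -5.1 6 17 0 0 0; 7 -5.1 6 17.8 0 0 0; 7 -5.1 6 17.8 0 0 0; 4 -5.1 6 17.8 0 0 0; 4 -5.1 6 17.8 0 0 0; 4 -5.1 6 17.8 0 0 0" --squeeze 40

```text
time: 11.3
ee_pos: [0.4854, 0.1231, 0.0555]
ee_rot: [-0.274, 3.127, 0.002]
force: [-0.7, -1.0, 6.8]
gripper_width: 0.0454
grip_force: 41.5
```

```bash
python3 - <<'E'
from h import *
s=monitor.state();print(s['force'],s['gripper_width'],s['grip_force']);th=.183
goto(s['ee_pos']+.125*np.array([np.cos(th),np.sin(th),0]),th+np.pi/2)
E
```

```text
[-0.6989037  -0.95922444  6.77272724] 0.04542552773580194 41.546616554260254
t 11.30 q7 1.54 pos [0.4854 0.1231 0.0555] INC [-12.5    0.1    0.03] [ 0.001  0.002 -0.008]
```

arm_command --increments "4 -0.7 0 0 0 0 -0.005; 4 -1.4 0 0 0 0 -0.005; 4 -2.1 0 0 0 0 -0.005; 4 -2.8 0 0 0 0 -0.005; 4 -3.5 0 0 0 0 -0.005; 4 -4.2 0 0 0 0 -0.005; 4 -4.9 0.05 0 0 0 -0.005; 4 -5.6 0.05 0 0 0 -0.005; 4 -6.3 0.05 0 0 0 -0.005; 4 -7 0.05 0 0 0 -0.005"

```text
time: 12.3
ee_pos: [0.553, 0.1358, 0.0556]
ee_rot: [0.283, -3.128, -0.002]
force: [-9.1, -2.2, 13.9]
gripper_width: 0.0454
grip_force: 42.5
```

arm_command --increments "4 -0.4 0 -0.1 0 0 0; 4 -0.9 0 -0.1 0 0 0; 4 -1.4 0 -0.1 0 0 0; 4 -1.9 0 -0.1 0 0 0; 4 -2.4 0 -0.1 0 0 0; 4 -2.9 0 -0.1 0 0 0; 4 -3.4 0 -0.1 0 0 0; 4 -3.9 0 -0.1 0 0 0; 4 -4.4 0 -0.1 0 0 0; 4 -4.9 0 -0.1 0 0 0"

```text
time: 13.3
ee_pos: [0.6013, 0.1439, 0.0559]
ee_rot: [0.282, -3.128, -0.0]
force: [-8.5, -3.4, 10.5]
gripper_width: 0.0447
grip_force: 41.6
```

```bash
python3 - <<'E'
from h import *
s=monitor.state();print(s['force'],s['torque'])
th=.183
goto((0.4854+.131*np.cos(th), 0.1231+.131*np.sin(th),.0555),th+np.pi/2)
E
```

```text
[-8.5315526  -3.43570433 10.51093925] [-0.55208523  1.7253552   0.07263006]
t 13.30 q7 1.64 pos [0.6013 0.1439 0.0559] INC [-1.32  0.07  0.04] [ 0.    -0.001 -0.003]
```

arm_command --increments "4 -0.3 0 -0.05 0 0 0; 4 -0.6 0 -0.05 0 0 0; 4 -0.9 0 -0.05 0 0 0; 4 -1.1 0 -0.05 0 0 0; 4 -1.3 0 -0.05 0 0 0; 4 -1.4 0 -0.05 0 0 0; 4 -1.5 0 -0.05 0 0 0; 4 -1.5 0 -0.05 0 0 0; 4 -1.5 0 -0.05 0 0 0; 4 -1.5 0 -0.05 0 0 0"

```text
time: 14.3
ee_pos: [0.6153, 0.1465, 0.0557]
ee_rot: [0.282, -3.127, 0.0]
force: [-9.0, -3.7, 8.9]
gripper_width: 0.0452
grip_force: 41.8
```

```bash
python3 - <<'E'
from h import *
s=monitor.state();print(s['force'],s['torque'])
p=snap('wrist');cv2.imwrite('pics/w5.png',cv2.resize(cv2.convertScaleAbs(p['img'][:,:,::-1],alpha=1.3),(800,600),interpolation=cv2.INTER_CUBIC))
import pickle;pickle.dump(p,open('w5.pkl','wb'))
E
```

```text
[-8.9679367  -3.70522995  8.88974259] [-0.80993231  1.90719178  0.20431699]
```

arm_command --increments "4 -0.1 0 0 0 0 0; 4 -0.2 0 0 0 0 0; 4 -0.3 0 0 0 0 0; 4 -0.4 0 0 0 0 0; 4 -0.4 0 0 0 0 0; 4 -0.4 0 0 0 0 0; 4 -0.4 0 0 0 0 0; 4 -0.4 0 0 0 0 0; 4 -0.4 0 0 0 0 0; 4 -0.4 0 0 0 0 0"

```text
time: 15.35
ee_pos: [0.6165, 0.1464, 0.0559]
ee_rot: [0.281, -3.121, 0.001]
force: [-24.2, -6.0, 24.3]
gripper_width: 0.0452
grip_force: 39.3
```

arm_command --increments "4 0 0 0 0 0 0; 6.2 0.4 0 0 0 0 0; 6.2 0.4 0 0 0 0 0; 6.2 0.4 0 0 0 0 0; 6.2 0.4 0 -1.5 0 0 0; 6.2 0.4 0 -5 0 0 0; 6.2 3 -1 -9 0 0 0; 6.2 7 -3 -12 0 0 0; 6.2 11 -5 -15 0 0 0; 6.2 14 -7 -18 0 0 0"

```text
time: 16.35
ee_pos: [0.4962, 0.0551, 0.2343]
ee_rot: [-0.283, 3.128, 0.0]
force: [-0.0, -0.2, 1.1]
gripper_width: 0.0617
grip_force: 0.0
```

```bash
sed -i "s/w4\./w6./g" f.py; python3 f.py
```

```text
rail_entry 0.69 [305.9 205.3] [0.5323 0.1324 0.012 ]
lock_face 0.83 [228.1 268.3] [0.6038 0.0475 0.073 ]
cassette 0.65 [300.6 263.1] [0.6147 0.1446 0.012 ]
[0.498  0.0566 0.2335] 16.6
```

View pics/w6.png

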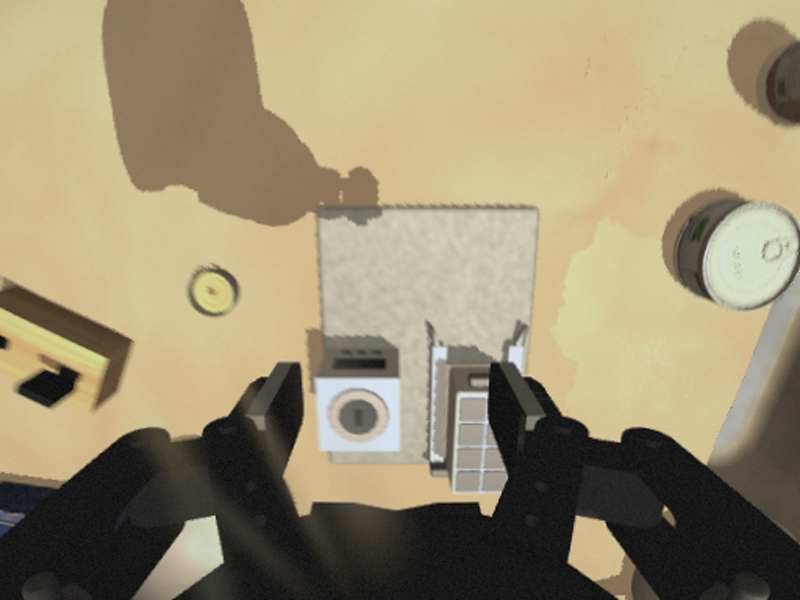

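```bash
python3 - <<'E'
from h import *
import pickle
p=pickle.load(open('w6.pkl','rb'))
th=.183;o=np.array([.5545,.1365]);Q=np.array([[np.cos(th),-np.sin(th)],[np.sin(th),np.cos(th)]])
W=lambda u,z:atz(p,np.array(u)*.64-.18,z)
def d(u,z): return np.round(((W(u,z)[:2]-o)@Q)*1000,1)
for n,u,z in(('plateRL',(318,207),.012),('plateRR',(538,207),.012),('casTopRL',(453,392),.068),('casTopFL',(453,493),.068),('lipLrearinner',(446,347),.0225),('stop corner',(432,475),.0225),('lipRrear',(509,347),.0225),('lock',(358,415),.073),('towerRL',(315,377),.07),('towerRR',(399,375),.07),('towFL',(319,451),.07),('towFR',(400,449),.07),('plateFL',(330,463),.012)):print(n,d(u,z))
print('lock world',W((358,415),.073), 'keyslot', W((358,405),.073),W((358,424),.073))
E
```

```text
plateRL [-115.2 -127.3]
plateRR [-115.1   42.4]
casTopRL [ 12.9 -26.4]
casTopFL [101.4 -23.1]
lipLrearinner [ -4.1 -27.1]
stop corner [118.6 -35.8]
lipRrear [-3.8 24.3]
lock [ 28.5 -95.4]
towerRL [  -0.3 -125.5]
towerRR [ -1.8 -65.6]
towFL [  61.1 -126. ]
towFR [ 59.3 -64.9]
plateFL [ 113.4 -128.1]
lock world [0.59991843 0.04790423 0.073     ] keyslot [0.59188345 0.0466492  0.073     ] [0.60726265 0.04904953 0.073     ]
```

```bash
cat >> h.py <<'E'
def gotoY(pos,ydeg):
    s=monitor.state(); R0=R.from_rotvec(s['ee_rot']); y=np.radians(ydeg)
    Y=np.array([np.cos(y),np.sin(y),0]);Zd=np.array([0,0,-1.]);R1=R.from_matrix(np.c_[np.cross(Y,Zd),Y,Zd])
    d=R0.inv().apply(np.asarray(pos)-s['ee_pos'])*100
    M=R0.as_matrix()
    print('t %.2f q7 %.2f'%(s['time'],s['qpos'][6]),'pos',np.round(s['ee_pos'],4),'Ydeg %.1f'%np.degrees(np.arctan2(M[1,1],M[0,1])),'F',np.round(s['force'],1),'tilt',np.round(M[:2,2],3),'INC',np.round(d,2),np.round((R0.inv()*R1).as_rotvec(),3))
E
python3 -c "
from h import *
gotoY((.607,-.250,.22),-16.5)"
```

```text
t 16.60 q7 1.57 pos [0.498  0.0566 0.2335] Ydeg 100.3 F [0.3 0.4 0.6] tilt [0.002 0.001] INC [ -5.22 -32.12   1.33] [0.003 0.    2.039]
```

arm_command --increments "6 -0.6 -4 0 0 0 0.14; 6 -1.2 -8 0 0 0 0.28; 6 -1.8 -12 0.5 0 0 0.42; 6 -2.4 -16 0.8 0 0 0.56; 6 -3 -20 1 0 0 0.7; 6 -3.6 -24 1.3 0 0 0.84; 6 -4.2 -28 1.3 0 0 0.98; 6 -4.8 -30 1.3 0 0 1.12; 6 -5.2 -32.1 1.3 0 0 1.26; 6 -5.2 -32.1 1.3 0 0 1.4"

```text
time: 17.6
ee_pos: [0.6067, -0.2529, 0.2177]
ee_rot: [-1.809, -2.567, 0.007]
force: [-0.5, 0.1, -1.0]
gripper_width: 0.0603
grip_force: 0.0
```

```bash
python3 -c "
from h import *
gotoY((.607,-.250,.22),-16.5)"
```

```text
t 17.60 q7 0.96 pos [ 0.6067 -0.2529  0.2177] Ydeg 19.7 F [-0.5  0.1 -1. ] tilt [-0.003 -0.003] INC [ 0.26  0.13 -0.23] [-0.004  0.003  0.631]
```

arm_command --increments "6 0 0 0 0 0 0.14; 6 0 0 0 0 0 0.28; 6 0 0 0 0 0 0.42; 6 0 0 0 0 0 0.56; 6 0 0 0 0 0 0.63; 6 0 0 0 0 0 0.63; 6 0 0 0 0 0 0.63; 6 0 0 0 0 0 0.63; 6 0 0 0 0 0 0.63; 6 0 0 0 0 0 0.63"

```text
time: 18.6
ee_pos: [0.6063, -0.2504, 0.2197]
ee_rot: [-2.508, -1.892, -0.0]
force: [-0.4, -0.2, -0.7]
gripper_width: 0.06
grip_force: 0.0
```

```bash
cat > k.py <<'E'
from h import *
np.set_printoptions(precision=4,suppress=True)
p=snap('wrist')
for n,z in(('round_key_bow',.067),('round_key',.012),('key_block',0),('square_key',.012)):
    for r in nets.pinpoint(p,n)[:2]:print(n,'%.2f'%r['confidence'],np.round(r['position'],1),atz(p,r['position'],z))
cv2.imwrite('pics/w7.png',cv2.resize(cv2.convertScaleAbs(p['img'][:,:,::-1],alpha=1.3),(800,600),interpolation=cv2.INTER_CUBIC))
import pickle;pickle.dump(p,open('w7.pkl','wb'))
gotoY((.607,-.250,.22),-16.5)
E
python3 k.py
```

```text
round_key_bow 0.81 [253.4 178.7] [ 0.6079 -0.2468  0.067 ]
round_key 0.78 [255.7 169.1] [ 0.6104 -0.2486  0.012 ]
key_block 0.85 [256.3 139.5] [ 0.6203 -0.2165  0.    ]
key_block 0.64 [257.4 171.3] [ 0.6111 -0.2542  0.    ]
square_key 0.79 [257.5 113.8] [ 0.6297 -0.1878  0.012 ]
t 18.85 q7 0.40 pos [ 0.6062 -0.2504  0.2198] Ydeg -16.0 F [ 0.1  0.4 -0. ] tilt [0. 0.] INC [ 0.06  0.06 -0.02] [ 0.    -0.     0.009]
```

View pics/w7.png

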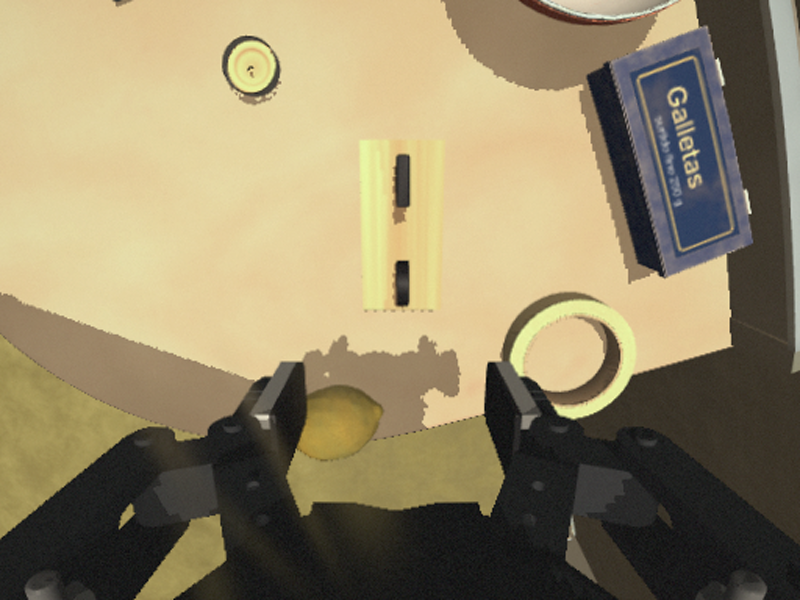

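```bash
python3 - <<'E'
from h import *
import pickle
p=pickle.load(open('w7.pkl','rb'))
W=lambda u,z:atz(p,np.array(u)*.64-.18,z)
for u,z in(((402.5,283),.075),((402.5,262),.075),((402.5,305),.075),((402.5,180),.078),((360,225),.04),((441,225),.04),((401,140),.04),((401,310),.04)):print(u,z,W(u,z))
gotoY((.608,-.2485,.059),-16.0)
E
```

```text
(402.5, 283) 0.075 [ 0.61157777 -0.24822189  0.075     ]
(402.5, 262) 0.075 [ 0.61518719 -0.23540045  0.075     ]
(402.5, 305) 0.075 [ 0.60770014 -0.2620021   0.075     ]
(402.5, 180) 0.078 [ 0.62850943 -0.1879553   0.078     ]
(360, 225) 0.04 [ 0.59300166 -0.20939776  0.04      ]
(441, 225) 0.04 [ 0.64606544 -0.22456052  0.04      ]
(401, 140) 0.04 [ 0.63493531 -0.16375943  0.04      ]
(401, 310) 0.04 [ 0.60340782 -0.27529655  0.04      ]
t 18.85 q7 0.40 pos [ 0.6062 -0.2504  0.2198] Ydeg -16.0 F [ 0.1  0.4 -0. ] tilt [0. 0.] INC [ 0.22  0.12 16.08] [ 0. -0.  0.]
```

arm_command --increments "4 0.3 0.4 4 0 0 0; 4 0.3 0.4 8 0 0 0; 4 0.3 0.4 12 0 0 0; 4 0.3 0.4 14.5 0 0 0; 4 0.3 0.4 15.6 0 0 0; 4 0.3 0.4 16.1 0 0 0; 4 0.3 0.4 16.1 0 0 0; 3 0.3 0.4 16.1 0 0 0; 1.5 0.3 0.4 16.1 0 0 0; 0.4 0.3 0.4 16.1 0 0 0" --squeeze 30

```text
time: 19.85
ee_pos: [0.6115, -0.2488, 0.0599]
ee_rot: [2.508, 1.89, 0.002]
force: [-0.2, -0.0, 5.0]
gripper_width: 0.0075
grip_force: 33.9
```

arm_command --increments "0.4 0 0 0 0 0 0; 0.4 0 0 0 0 0 0; 0.4 0 0 0 0 0 0; 0.4 0 0 0 0 0 0; 0.4 0 0 0 0 0 0; 0.4 0 0 0 0 0 0; 0.4 0 0 0 0 0 0; 0.4 0 0 0 0 0 0; 0.4 0 0 0 0 0 0; 0.4 0 0 0 0 0 0" --squeeze 70

```text
time: 20.85
ee_pos: [0.6115, -0.2488, 0.0599]
ee_rot: [2.508, 1.89, 0.002]
force: [-0.8, 1.6, 6.5]
gripper_width: 0.0072
grip_force: 68.9
```

```bash
python3 -c "
from h import *
s=monitor.state();print(s['torque'],s['gripper_width'])
gotoY((.611,-.2485,.15),-16)"
```

```text
[0.18966142 0.25666849 0.01533092] 0.007156947391356713
t 20.85 q7 0.49 pos [ 0.6115 -0.2488  0.0599] Ydeg -16.0 F [-0.8  1.6  6.5] tilt [ 0.002 -0.   ] INC [ 0.02 -0.04 -9.01] [ 0.002 -0.     0.   ]
```

arm_command --increments "0.4 0 0 -0.5 0 0 0; 0.4 0 0 -1.5 0 0 0; 0.4 0 0 -2.5 0 0 0; 0.4 0 0 -3.5 0 0 0; 0.4 0 0 -5 0 0 0; 0.4 0 0 -7 0 0 0; 0.4 0 0 -9 0 0 0; 0.4 0 0 -10 0 0 0; 0.4 0 0 -11 0 0 0; 0.4 0 0 -11 0 0 0"

```text
time: 21.85
ee_pos: [0.6113, -0.2488, 0.17]
ee_rot: [2.508, 1.89, 0.002]
force: [-1.1, -0.1, -0.5]
gripper_width: 0.0067
grip_force: 68.5
```

```bash
python3 -c "
from h import *
s=monitor.state();print(s['torque'],s['gripper_width'],s['grip_force'])
gotoY((.602,.048,.17),100.5)"
```

```text
[-0.02991847  0.00807399  0.00237371] 0.006739897183906288 68.52162837982178
t 21.85 q7 0.42 pos [ 0.6113 -0.2488  0.17  ] Ydeg -16.0 F [-1.1 -0.1 -0.5] tilt [ 0.002 -0.   ] INC [ 2.828e+01 -9.070e+00 -1.000e-02] [ 1.000e-03  2.000e-03 -2.033e+00]
```

arm_command --increments "0.4 3 -1 0 0 0 -0.14; 0.4 7 -2.3 0 0 0 -0.28; 0.4 11 -3.6 0 0 0 -0.42; 0.4 15 -4.8 0 0 0 -0.56; 0.4 19 -6.1 0 0 0 -0.7; 0.4 22 -7.1 0 0 0 -0.84; 0.4 25 -8 0 0 0 -0.98; 0.4 27 -8.7 0 0 0 -1.12; 0.4 28.3 -9.1 0 0 0 -1.26; 0.4 28.3 -9.1 0 0 0 -1.4"

```text
time: 22.85
ee_pos: [0.6007, 0.0518, 0.1676]
ee_rot: [-0.685, -3.064, -0.0]
force: [0.1, -0.6, -0.5]
gripper_width: 0.0069
grip_force: 68.5
```

```bash
python3 -c "
from h import *
gotoY((.602,.048,.17),100.5)"
```

```text
t 22.85 q7 1.18 pos [0.6007 0.0518 0.1676] Ydeg 64.8 F [ 0.1 -0.6 -0.5] tilt [-0.002  0.001] INC [-0.28 -0.29 -0.24] [ 0.    -0.002 -0.623]
```

arm_command --increments "0.4 0 0 0 0 0 -0.14; 0.4 0 0 0 0 0 -0.28; 0.4 0 0 0 0 0 -0.42; 0.4 0 0 0 0 0 -0.56; 0.4 0 0 0 0 0 -0.62; 0.4 0 0 0 0 0 -0.62; 0.4 0 0 0 0 0 -0.62; 0.4 0 0 0 0 0 -0.62; 0.4 0 0 0 0 0 -0.62; 0.4 0 0 0 0 0 -0.62"

```text
time: 23.85
ee_pos: [0.6014, 0.0486, 0.1686]
ee_rot: [0.266, -3.13, 0.0]
force: [0.2, -0.1, -0.8]
gripper_width: 0.0071
grip_force: 68.5
```

```bash
cat > l.py <<'E'
from h import *
import pickle
np.set_printoptions(precision=4,suppress=True)
p=snap('wrist');pickle.dump(p,open('w8.pkl','wb'))
for n,z in(('lock_face',.073),('round_key',.122),('round_key_bow',.177)):
    for r in nets.pinpoint(p,n)[:2]:print(n,'%.2f'%r['confidence'],np.round(r['position'],1),atz(p,r['position'],z))
i=cv2.convertScaleAbs(p['img'][192:372,136:376,::-1],alpha=1.3)
cv2.imwrite('pics/w8.png',cv2.resize(i,(800,600),interpolation=cv2.INTER_CUBIC))
gotoY((.602,.048,.17),100.5)
s=monitor.state()
k=s['ee_pos']-[0,0,.048];print('tip proj',proj(p,k),'face proj',proj(p,[.602,.048,.073]))
E
python3 l.py
```

```text
lock_face 0.66 [251.4 198.3] [0.6023 0.0488 0.073 ]
lock_face 0.24 [132.9 107.8] [ 0.5465 -0.0525  0.073 ]
round_key 0.81 [251.4 218.8] [0.6014 0.0489 0.122 ]
round_key 0.30 [252.2 200.2] [0.5887 0.0473 0.122 ]
round_key_bow 0.70 [251.6 264.6] [0.6034 0.0496 0.177 ]
t 24.05 q7 1.76 pos [0.6014 0.0486 0.1687] Ydeg 99.7 F [ 0.2  0.1 -0.8] tilt [ 0. -0.] INC [-0.05 -0.07 -0.13] [-0.     0.    -0.013]
tip proj [250.9553 218.0878] face proj [250.4419 197.7557]
```

View pics/w8.png

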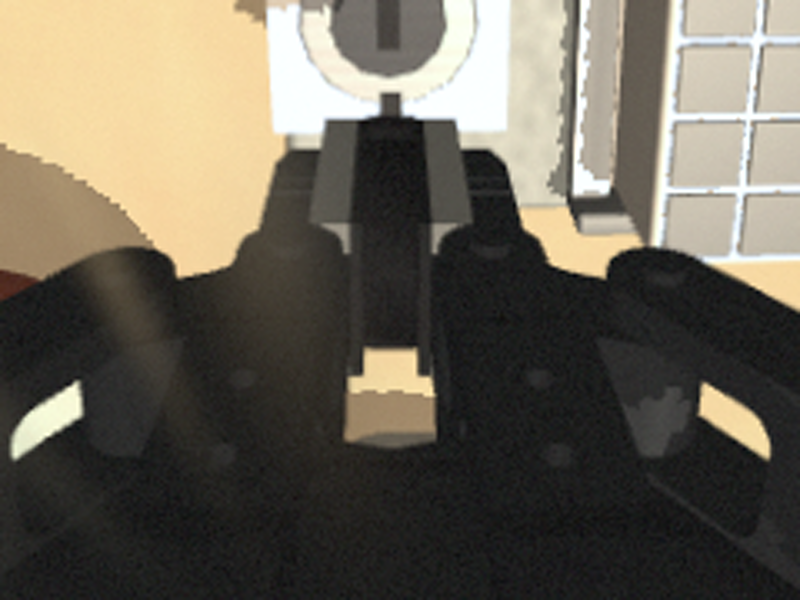

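```bash
python3 - <<'E'
from h import *
import pickle
p=pickle.load(open('w8.pkl','rb'));s=monitor.state();R0=R.from_rotvec(s['ee_rot'])
f=lambda u,z:np.round(R0.inv().apply(atz(p,np.array(u)/3.3333+[136-.35,192-.35],z)-s['ee_pos'])*1000,1)
print('blade near edge',f((382,95),.122),f((400,95),.122),f((391,95),.122))
for u in((377,50),(400,50),(377,5),(399,5),(388.5,50)):print('slot',u,f(u,.073))
# ring bottom edges / tower front edge
print('tower far edge',f((274,132),.07),f((507,130),.07),'ring L,R',f((303,20),.073),f((478,20),.073),'bottom',f((391,103),.073))
E
```

```text
blade near edge [-0.9 -0.5 46.7] [-0.9  3.1 46.7] [-0.9  1.3 46.7]
slot (377, 50) [-8.1 -2.1 95.7]
slot (400, 50) [-8.1  3.6 95.7]
slot (377, 5) [ 3.4 -2.  95.7]
slot (399, 5) [ 3.4  3.3 95.7]
slot (388.5, 50) [-8.1  0.7 95.7]
tower far edge [-31.4 -28.7  98.7] [-30.8  31.1  98.7] ring L,R [ -0.4 -20.2  95.7] [-0.4 22.7 95.7] bottom [-22.2   1.4  95.7]
```

arm_command --increments "0.4 0 0 1.5 0 0 -0.01; 0.4 0 0 3 0 0 -0.01; 0.4 0 0 4 0 0 -0.01; 0.4 0 0 4.4 0 0 -0.01; 0.4 0 0 4.6 0 0 -0.01; 0.4 0 0 4.8 0 0 -0.01; 0.4 0 0 5 0 0 -0.01; 0.4 0 0 5.2 0 0 -0.01; 0.4 0 0 5.4 0 0 -0.01; 0.4 0 0 5.4 0 0 -0.01"

```text
time: 25.05
ee_pos: [0.6013, 0.0486, 0.1145]
ee_rot: [0.283, -3.129, 0.0]
force: [-0.3, -0.1, 0.2]
gripper_width: 0.0069
grip_force: 68.5
```

```bash
python3 -c "
from h import *
print(monitor.state()['torque'])
gotoY((.6014,.0486,.0929),100.5)"
```

```text
[-0.02522235 -0.00914409 -0.01091763]
t 25.05 q7 1.79 pos [0.6013 0.0486 0.1145] Ydeg 100.3 F [-0.3 -0.1  0.2] tilt [-0. -0.] INC [-0.01  0.    2.16] [-0.    -0.    -0.003]
```

Tip is in the slot (6.5 mm below face, no force). Push steadily.

arm_command --increments "0.4 0 0 0.15 0 0 0; 0.4 0 0 0.3 0 0 0; 0.4 0 0 0.45 0 0 0; 0.4 0 0 0.6 0 0 0; 0.4 0 0 0.75 0 0 0; 0.4 0 0 0.9 0 0 0; 0.4 0 0 1.05 0 0 0; 0.4 0 0 1.2 0 0 0; 0.4 0 0 1.35 0 0 0; 0.4 0 0 1.5 0 0 0"

```text
time: 26.05
ee_pos: [0.601, 0.0483, 0.1002]
ee_rot: [0.282, -3.128, -0.0]
force: [-9.1, -0.9, 10.5]
gripper_width: 0.007
grip_force: 70.3
```

```bash
python3 -c "
from h import *
print(monitor.state()['torque'])
gotoY((.6014,.0486,.0929),100.5)"
```

```text
[-0.30738693  1.95699895 -0.03002956]
t 26.05 q7 1.80 pos [0.601  0.0483 0.1002] Ydeg 100.3 F [-9.1 -0.9 10.5] tilt [-0.001  0.   ] INC [-0.05  0.02  0.73] [ 0.    -0.001 -0.003]
```

arm_command --increments "0.4 0.08 0 0.1 0 0 0; 0.4 0.1 0 0.2 0 0 0; 0.4 0.1 0 0.3 0 0 0; 0.4 0.1 0 0.4 0 0 0; 0.4 0.1 0 0.5 0 0 0; 0.4 0.1 0 0.6 0 0 0; 0.4 0.1 0 0.7 0 0 0; 0.4 0.1 0 0.8 0 0 0; 0.4 0.1 0 0.8 0 0 0; 0.4 0.1 0 0.8 0 0 0"

```text
time: 27.05
ee_pos: [0.6007, 0.0484, 0.0927]
ee_rot: [-0.282, 3.128, 0.001]
force: [-6.9, -1.2, 12.4]
gripper_width: 0.0067
grip_force: 70.7
```

```bash
python3 -c "
from h import *
print(monitor.state()['torque'])
gotoY((.6014,.0486,.0929),100.5)"
```

```text
[-0.09009386  1.72971874  0.03519915]
t 27.05 q7 1.81 pos [0.6007 0.0484 0.0927] Ydeg 100.3 F [-6.9 -1.2 12.4] tilt [0.001 0.001] INC [-0.07  0.01 -0.02] [ 0.001  0.001 -0.003]
```

arm_command --increments "0.4 0.08 0 0.05 0 0 0; 0.4 0.08 0 0.1 0 0 0; 0.4 0.08 0 0.15 0 0 0; 0.4 0.08 0 0.2 0 0 0; 0.4 0.08 0 0.25 0 0 0; 0.4 0.08 0 0.3 0 0 0; 0.4 0.08 0 0.3 0 0 0; 0.4 0.08 0 0.3 0 0 0; 0.4 0.08 0 0.3 0 0 0; 0.4 0.08 0 0.3 0 0 0"

```text
time: 28.05
ee_pos: [0.6008, 0.0484, 0.0924]
ee_rot: [-0.282, 3.126, 0.003]
force: [-16.1, -1.0, 37.0]
gripper_width: 0.0073
grip_force: 74.4
```

```bash
python3 -c "
from h import *
print(monitor.state()['torque'])
gotoY((.6014,.0486,.0929),100.5)"
```

```text
[-0.10894588  3.52570258  0.02518559]
t 28.05 q7 1.81 pos [0.6008 0.0484 0.0924] Ydeg 100.3 F [-16.1  -1.   37. ] tilt [0.003 0.002] INC [-0.06  0.01 -0.05] [ 0.002  0.003 -0.003]
```

arm_command --increments "0.4 0 0 -0.1 0 0 0; 0.4 0 0 -0.2 0 0 0; 0.4 0 0 -0.23 0 0 0; 0.4 0 0 -0.23 0 0 0; 0.4 0 0 -0.23 0 0 0; 0.4 0 0 -0.23 0 0 0.05; 0.4 0 0 -0.23 0 0 0.1; 0.4 0 0 -0.23 0 0 0.1; 0.4 0 0 -0.23 0 0 0.1; 0.4 0 0 -0.23 0 0 0.1" --squeeze 90

```text
time: 29.05
ee_pos: [0.6007, 0.0486, 0.0927]
ee_rot: [-0.126, 3.137, 0.002]
force: [-6.2, 0.6, 15.4]
gripper_width: 0.0062
grip_force: 88.5
```

```bash
python3 -c "
from h import *
print(monitor.state()['torque'])
gotoY((.6014,.0486,.0929),100.5)"
```

```text
[0.05348167 1.493462   0.02007827]
t 29.05 q7 1.72 pos [0.6007 0.0486 0.0927] Ydeg 94.6 F [-6.2  0.6 15.4] tilt [0.002 0.001] INC [-0.07 -0.01 -0.02] [ 0.001  0.002 -0.103]
```

arm_command --increments "0.4 0 0.01 0 0 0 0.13; 0.4 0 0.03 0 0 0 0.26; 0.4 -0.01 0.04 0 0 0 0.39; 0.4 -0.01 0.05 0 0 0 0.52; 0.4 -0.02 0.06 0 0 0 0.65; 0.4 -0.03 0.07 0 0 0 0.78; 0.4 -0.04 0.08 0 0 0 0.91; 0.4 -0.05 0.09 0 0 0 1.04; 0.4 -0.06 0.09 0 0 0 1.17; 0.4 -0.07 0.1 0 0 0 1.3"

```text
time: 30.05
ee_pos: [0.6024, 0.05, 0.0928]
ee_rot: [1.804, 2.569, 0.006]
force: [-1.1, 1.4, 11.7]
gripper_width: 0.0066
grip_force: 88.0
```

```bash
python3 -c "
from h import *
print(monitor.state()['torque'])
gotoY((.6014,.0486,.0929),0)"
```

```text
[0.24123263 0.33658197 0.12335443]
t 30.05 q7 0.55 pos [0.6024 0.05   0.0928] Ydeg 19.9 F [-1.1  1.4 11.7] tilt [0.005 0.001] INC [-0.1  -0.14 -0.01] [ 0.005 -0.     0.346]
```

arm_command --increments "0.4 0 0 0 0 0 0.05; 0.4 0 0 0 0 0 0.1; 0.4 0 0 0 0 0 0.15; 0.4 -0.02 0 0 0 0 0.2; 0.4 -0.02 0 0 0 0 0.25; 0.4 -0.02 0 0 0 0 0.3; 0.4 -0.02 0 0 0 0 0.34; 0.4 -0.02 0 0 0 0 0.36; 0.4 -0.02 0 0 0 0 0.36; 0.4 -0.02 0 0 0 0 0.36"

```text
time: 31.05
ee_pos: [0.6025, 0.05, 0.0928]
ee_rot: [2.228, 2.211, 0.006]
force: [-1.4, 2.5, 12.9]
gripper_width: 0.0064
grip_force: 88.4
```

```bash
python3 -c "
from h import *
print(monitor.state()['torque'])
gotoY((.6014,.0486,.0929),0)"
```

```text
[0.46637014 0.45524662 0.28042427]
t 31.05 q7 0.24 pos [0.6025 0.05   0.0928] Ydeg -0.4 F [-1.4  2.5 12.9] tilt [0.004 0.001] INC [-0.14 -0.11 -0.01] [ 0.004 -0.001 -0.008]
```

arm_command --increments "0.4 0 0 0 0 0 0.04; 0.4 0 0 0 0 0 0.08; 0.4 0 0 0 0 0 0.1; 0.4 0 0 0 0 0 0.1; 0.4 0 0 0 0 0 0.1; 0.4 0 0 0 0 0 0.1; 0.4 0 0 0 0 0 0.1; 0.4 0 0 0 0 0 0.1; 0.4 0 0 0 0 0 0.1; 0.4 0 0 0 0 0 0.1"

```text
time: 32.05
ee_pos: [0.6027, 0.0501, 0.0928]
ee_rot: [2.335, 2.098, 0.007]
force: [0.3, 2.0, 12.5]
gripper_width: 0.0066
grip_force: 88.6
```

```bash
python3 -c "
from h import *
print(monitor.state()['torque'])
gotoY((.6014,.0486,.0929),0)
for c in('scene','top'):
  p=snap(c)
  for n,z in(('cassette',.012),('square_key',.012),('tea_light',0)):
    for r in nets.pinpoint(p,n)[:1]:print(c,n,r['confidence'],atz(p,r['position'],z))
"
```

```text
[0.43480074 0.13710125 0.64078749]
t 32.05 q7 0.15 pos [0.6027 0.0501 0.0928] Ydeg -6.1 F [ 0.3  2.  12.5] tilt [0.005 0.001] INC [-0.16 -0.12 -0.01] [ 0.005 -0.001 -0.107]
scene cassette 0.98 [0.61661573 0.15134094 0.012     ]
scene square_key 0.71 [ 0.62732184 -0.19009965  0.012     ]
scene tea_light 0.7 [ 0.54324717 -0.09296542  0.        ]
top square_key 0.64 [ 0.62714891 -0.18145688  0.012     ]
top tea_light 0.64 [ 0.54239993 -0.09223632  0.        ]
```

```bash
python3 -c "
from h import *
print(ticket.sign_off())"
```

```text
the job is handed in; nothing more can be done
None
```

The job is handed in at about 32 s: the cassette was pushed home against the stop (about 24 N felt there), and the round key is fully in the lock, turned clockwise to its stop and still gripped. The detent's click was inferred from that stop and the cassette's position, not read directly. The square key is still in its block.

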